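# Run the spring probe along a bevelled joint

## Task

Take the spring probe from its fork and run its ball tip slowly, about 3 cm a second, along the V joint between the blue plates, from the joint's open end (away from the stop block), round the bend, until the probe gently bumps the stop block. Keep the tip lightly sprung in the joint all the way, without lifting it out, pushing it in to its limit or shoving the stop block along. Then hang the probe back upright in its fork by the collar and let go, leaving everything else on the bench where it is.

Things in the scene. Friction and masses are not known exactly. Their poses are not given: they have to be found in the camera images.
- probe: spring probe, upright, 173 mm long. Origin: centre of the underside of its round steel collar (50 mm across, 8 mm thick), z up along the probe. Above the collar a black square handle 22 x 22 mm, from z 8 to 78 mm, sides along the probe's x and y. Below the collar a steel barrel 16 mm across down to z -60 mm; out of it comes a sprung rod 8 mm across ending in a ball 10 mm across. About 0.18 kg
- probe_tip (a point): lowest point of the probe's ball tip, on the probe's axis, 95 mm below the origin when the spring is free
- plunger (a joint): how far the sprung tip is pushed into the probe, 0 (free) to 0.016 m (its limit); about 1 N to start moving, 2.8 N at 7 mm, 5 N at the limit
- fork: grey stand with a flat fork, fixed to the bench. Origin on the bench under the seat; the slot between the two prongs (28 mm wide, prongs 26 mm wide and 8 mm thick) is open towards the fork's -x, prong ends 36 mm before the seat, slot's closed end 18 mm behind it; below, a post 34 mm and more behind the seat and a foot 12 mm high
- fork_seat (a point): centre of the fork's seat, level with the top of the prongs, 130 mm above the bench: the collar's underside rests here, the barrel hanging through the slot. Axes as the fork's
- gusset: two steel plates 14 mm thick with blue painted tops, screwed to a steel block, fixed to the bench, together 215 x 235 mm; plate top 50 mm above the bench. Origin: centre of the underside. Between the plates runs a joint, a V groove with bare ground 45 degree sides, 31 mm wide at the top, in two straight legs with a 50 degree bend; four screw heads stand 5 mm proud beside it
- seam_start (a point): where to set the tip down: point in the joint 15 mm from its open end, at the height of the tip's lowest point when seated in the V (13.4 mm below the plate top). The first leg runs straight from here to seam_bend, 85 mm on
- seam_one (a point): point on the first leg, half way (42 mm) to the bend, same height
- seam_bend (a point): the bend of the joint, same height
- seam_two (a point): point on the second leg, 38 mm past the bend, same height. The second leg runs straight from seam_bend through here to the stop block
- stop: stop block astride the second leg, 36 mm long, 50 mm wide (foot 80 mm), 30 mm high, with a black knob up to 40 mm. Origin: middle of the lower edge of its face that looks back along the joint, at the height of the plate top; its +x points on along the joint. The face is 75 to 115 mm past the bend, so the barrel meets it 8 mm earlier. It slides if pushed with more than about 20 N
- parts_bin: green open bin of small parts, 110 x 90 x 60 mm, fixed to the bench. Origin: centre of the underside
- screwdriver: screwdriver with a black handle, lying. Bystander
- wrench: steel wrench, lying. Bystander
- coupling: brass pipe coupling, tube 60 mm across, 45 mm high, upright. Bystander. Origin: centre of its underside
- bush: solid steel cylinder 48 mm across, 50 mm high, upright. Bystander. Origin: centre of its underside
- jar: closed jar 60 mm across, 85 mm high. Bystander. Origin: centre of its underside
- flange: dark steel ring 90 mm across, 14 mm thick, lying flat. Bystander. Origin: centre of its underside
- carton: closed cardboard box 70 x 100 x 60 mm. Bystander. Origin: centre of its underside
There are look-alikes about, which are no part of the job. Leave any brown look-alike of the fork alone.

How it is judged:
On the way, in this order (a step that is already met when the one before it is completed fails the run):
1. the tip presses in the joint at its open end (distance between probe_tip and seam_start below 0.009 m and contact force between probe and gusset above 0.3 N), for 0.1 s.
2. the tip, pressed in the joint, passes the middle of the first leg (distance between probe_tip and seam_one below 0.009 m and contact force between probe and gusset above 0.3 N), for 0.05 s.
3. the tip, pressed in the joint, passes the bend (distance between probe_tip and seam_bend below 0.009 m and contact force between probe and gusset above 0.3 N), for 0.05 s.
4. the tip, pressed in the joint, passes along the second leg (distance between probe_tip and seam_two below 0.009 m and contact force between probe and gusset above 0.3 N), for 0.05 s.
5. the probe touches the stop block with the tip still in the joint (contact force between probe and stop above 0.5 N and contact force between probe and gusset above 0.3 N and z of probe_tip in the frame of seam_two below 0.008 m), for 0.05 s.
At the end, for the whole second after the job is handed in: The probe hangs still and upright (within 0.1 rad) in its fork, collar resting on the prongs with its centre within 20 mm of the seat across and 5 mm in height, released; the stop block is within 6 mm of where it began (horizontal distance between probe and fork_seat below 0.02 m and z of probe in the frame of fork_seat between -0.005 and 0.005 m and angle between probe's own z axis and vertical below 0.1 rad and linear speed of probe below 0.02 m/s and contact force between probe and fork above 0.3 N and distance of stop from where it was at the start of the episode below 0.006 m); the robot touches nothing.
It fails at once if the tip is out of the joint (8 mm or more above its seated height) close beside or above the middle of the seam ((distance between probe_tip and seam_one below 0.022 m and z of probe_tip in the frame of seam_one above 0.008 m) or (distance between probe_tip and seam_bend below 0.022 m and z of probe_tip in the frame of seam_bend above 0.008 m) or (distance between probe_tip and seam_two below 0.022 m and z of probe_tip in the frame of seam_two above 0.008 m)).
It fails at once if the probe is run along the seam faster than 8 cm/s ((distance between probe_tip and seam_one below 0.022 m and contact force between probe and gusset above 0.3 N and linear speed of probe above 0.08 m/s) or (distance between probe_tip and seam_bend below 0.022 m and contact force between probe and gusset above 0.3 N and linear speed of probe above 0.08 m/s) or (distance between probe_tip and seam_two below 0.022 m and contact force between probe and gusset above 0.3 N and linear speed of probe above 0.08 m/s)).
It fails at once if the sprung tip is pushed in to its limit (over 15 mm) on the plates (contact force between probe and gusset above 0.3 N and value of joint plunger above 0.015 m).
It fails at once if the stop block is shoved along by 6 mm or more (distance of stop from where it was at the start of the episode above 0.006 m).
It fails at once if a bystander is moved by 20 mm or more (distance of any of screwdriver, wrench, coupling, bush, jar, flange, carton from where it was at the start of the episode above 0.02 m).
It also fails if it takes over 64 s, if anything falls off the work surface, if the arm or the gripper's body presses on something with over 40 N, if the wrist force passes 120 N, or if a joint passes its speed limit or range.

## Robot

A 7-joint arm with a two-finger parallel gripper is mounted at the origin on the work surface. World frame = base frame: x ahead of the robot, y to its left, z up, the work surface at z = 0. Lengths are in m, angles in rad, forces in N, time in s.
With the tool pointing down it reaches from about 0.425 to 0.95 m from the base axis. Payload 4.7 kg.
Tool frame: the origin (TCP) lies between the finger pads; the fingertips stand 19 mm ahead of it and the grasp point (between the pads) is the TCP; z points along the fingers, y is the line along which they close (so a half turn about z gives the same grasp; the last joint's range is limited). The gripper opens to 87 mm and grips with 3 to 60 N. Pads are 19 mm wide; open, the fingers measure 117 mm over their backs; the gripper's body (75 mm by 190 mm) begins 51 mm behind the grasp point.
Start: joints at [1.284, 0.469, -0.049, 1.532, 0.024, 1.141, -0.082], TCP at [0.172, -0.653, 0.242] pointing down, gripper open.
Joint ranges: [-2.59, 2.59], [-0.33, 1.99], [-1.39, 1.29], [0.1, 2.45], [-1.04, 4.18], [0.21, 1.99], [-2.66, 2.66]. Speed limits (rad/s): [2.57, 2.57, 3.14, 3.14, 3.14, 3.14, 3.14].

## Interface

Orientations are given as a unit quaternion [x, y, z, w].
In Python, from station import manip gives the robot as it stands. Calls block until the motion is done:
- manip.move_ptp(position, orientation): joint-space move of the TCP to a pose.
- manip.movel(position, max_speed=0.15, rotation=None): straight line of the TCP; rotation=None keeps the orientation; max_speed is the mean speed in m/s.
- manip.move_joints(angles): joint-space move.
- manip.command_gripper(opening): finger opening in m; the grip force is fixed at half the most; returns when the fingers have stopped.
- manip.hold(seconds).
- manip.inverse_kinematics(position, orientation): joint angles nearest the present ones, or None.
- manip.read_camera(name): name is "scene" or "top"; returns a dict with "img" (420x560x3 uint8, red, green, blue), "z_map" (420x560 float32, m along the optical axis (not along the pixel's ray), 0 where there is no reading), "fx", "fy", "cx", "cy" (pixels), "origin" and "orientation" of the camera in the world. Camera axes: x right, y up, looking along -z (the intrinsics and any distortion apply to the point x, -y, -z); pixel columns grow to the right and rows downward; lengths in m; the calibration is good to about 2 mm. A picture is of the moment at which its call begins.
A pose or a line that the arm cannot do raises manip.IKError and nothing moves.
- manip.job_done(): hands the job in; it is judged then, once.
Readings, each from a call of its own:
- manip.read_time(): time.
- manip.read_q(): joint angles.
- manip.read_qvel(): joint speeds.
- manip.read_effort(): joint torques, N m.
- manip.read_tool_pos(): TCP position.
- manip.read_orientation(): TCP orientation.
- manip.read_wrist_force(): force on the tool from outside, world axes, zero at the start.
- manip.read_torque(): the same for the moment, N m.
- manip.read_gripper_width(): finger opening in m.
- manip.read_gripper_force(): force on a finger pad.
Only numpy, scipy, OpenCV 4.12 (cv2) and the standard library are available. Lean on these libraries where they do the work, as an engineer would, in place of code of your own. Each camera call takes 0.05 s, during which the arm holds its last target. There are 200 camera calls.

## Working session

There is one attempt and no reset: what is moved stays moved. The work goes in short steps, each a Python script; the robot and the scene stay as the last script left them, time stands still between calls to the robot, and variables do not carry over. Pictures are saved under pics/ and viewed, at most 10 in all, crops included, and the job is handed in when it is done.

```bash
ls; mkdir -p pics; cat > h.py <<'E'
import numpy as np, cv2, pickle
from scipy.spatial.transform import Rotation as R
def grab(m,n,tag):
    c=m.read_camera(n); pickle.dump(c,open(f'{tag}.pkl','wb'))
    cv2.imwrite(f'pics/{tag}.png',c['img'][:,:,::-1]); return c
def load(tag): return pickle.load(open(f'{tag}.pkl','rb'))
def ray(c,u,v):
    d=np.stack([(np.asarray(u,float)-c['cx'])/c['fx'],-(np.asarray(v,float)-c['cy'])/c['fy'],-np.ones_like(np.asarray(u,float))],-1)
    return np.array(c['origin']),d@R.from_quat(c['orientation']).as_matrix().T
def onz(c,u,v,z):
    o,d=ray(c,u,v); return o+d*((z-o[2])/d[...,2])[...,None]
def cloud(c):
    v,u=np.mgrid[0:c['img'].shape[0],0:c['img'].shape[1]]
    o,d=ray(c,u,v); P=o+d*c['z_map'][...,None]; P[c['z_map']<=0]=np.nan; return P
def proj(c,P):
    q=(np.asarray(P)-c['origin'])@R.from_quat(c['orientation']).as_matrix()
    return np.stack([c['cx']+c['fx']*q[...,0]/-q[...,2],c['cy']+c['fy']*q[...,1]/q[...,2]],-1)
E
python3 - <<'E'
from station import manip as m
from h import *
for n in('scene','top'):
    c=grab(m,n,n+'0'); print(n,{k:c[k] for k in c if k not in('img','z_map')})
    big=cv2.resize(c['img'][:,:,::-1],(800,600)); cv2.imwrite(f'pics/{n}0b.png',big)
print(m.read_time(),m.read_orientation(),m.read_tool_pos())
E
```

```text
pics
scene {'fx': 501.1735896056337, 'fy': 501.1735896056337, 'cx': 282.0717852238544, 'cy': 210.8295422256624, 'origin': array([ 0.94980247, -0.74971613,  1.33485037]), 'orientation': array([0.29657031, 0.08620393, 0.28483322, 0.90746073])}
top {'fx': 407.096919885457, 'fy': 407.096919885457, 'cx': 280.10774393544085, 'cy': 206.5000550496073, 'origin': array([ 0.2763664 , -0.02966847,  1.10869046]), 'orientation': array([-0.06998054,  0.0728041 ,  0.72186872, -0.68462241])}
0.1 [ 9.91702971e-01  1.28547450e-01 -1.48511840e-04 -8.65262816e-04] [ 0.1719608  -0.65220985  0.24061674]
```

View pics/scene0b.png

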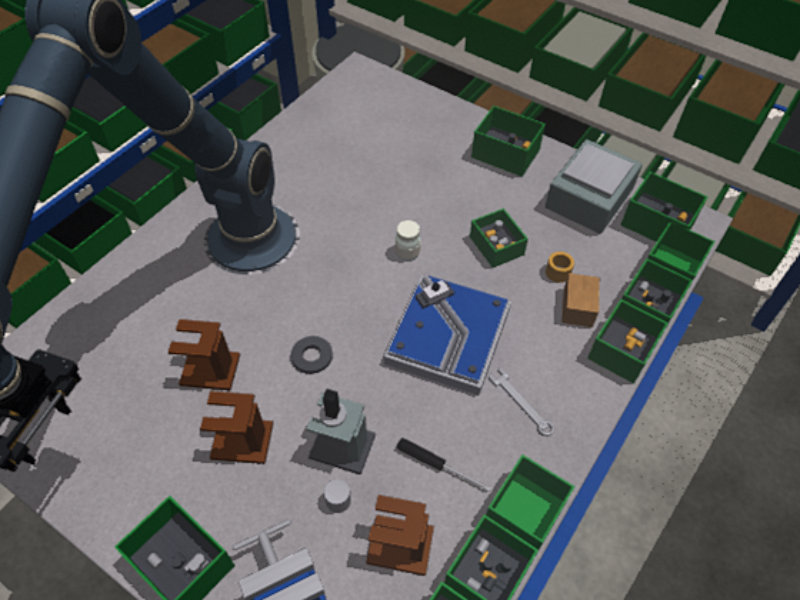

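View pics/top0b.png

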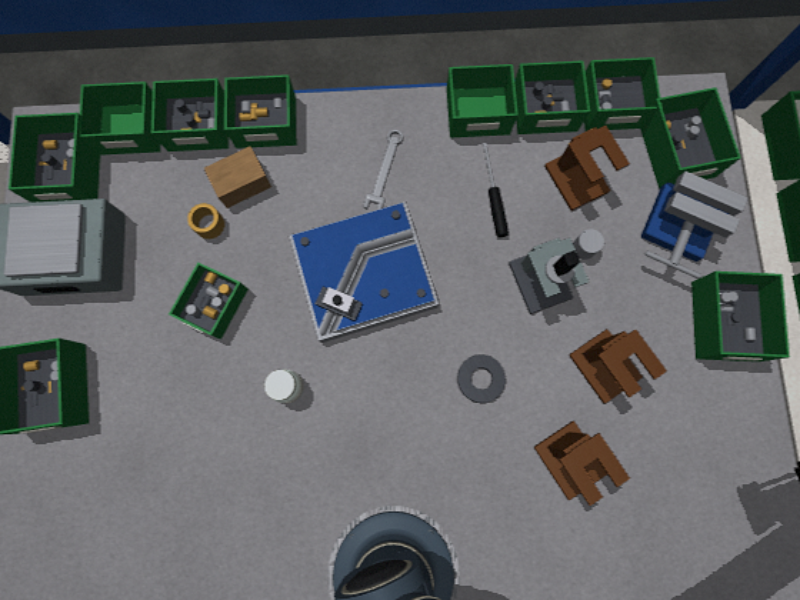

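```bash
python3 - <<'E'
from h import *
t,s=load('top0'),load('scene0')
def crop(c,x,y,w,h,W,H): return cv2.resize(c['img'][y:y+h,x:x+w,::-1],(W,H),interpolation=cv2.INTER_CUBIC)
f=np.hstack([crop(t,350,155,80,70,400,350),crop(s,205,265,80,70,400,350)])
cv2.imwrite('pics/c1.png',f)
g=np.hstack([crop(t,200,138,112,104,400,371),crop(s,265,188,100,93,400,371)])
cv2.imwrite('pics/c2.png',g)
for n,c in(('t',t),('s',s)):
    P=cloud(c); 
    cen=onz(t,392.,183.,0.13)
    near=np.linalg.norm(P[...,:2]-cen[:2],axis=-1)<.09
    print(n,cen,[(round(a,3),int((near&(abs(P[...,2]-a)<.003)).sum())) for a in np.arange(0,.24,.006)])
E
```

```text
t [ 0.52163094 -0.31948379  0.13      ] [(np.float64(0.0), 1120), (np.float64(0.006), 170), (np.float64(0.012), 557), (np.float64(0.018), 44), (np.float64(0.024), 17), (np.float64(0.03), 18), (np.float64(0.036), 15), (np.float64(0.042), 20), (np.float64(0.048), 28), (np.float64(0.054), 15), (np.float64(0.06), 4), (np.float64(0.066), 9), (np.float64(0.072), 3), (np.float64(0.078), 0), (np.float64(0.084), 0), (np.float64(0.09), 0), (np.float64(0.096), 0), (np.float64(0.102), 0), (np.float64(0.108), 1), (np.float64(0.114), 3), (np.float64(0.12), 23), (np.float64(0.126), 267), (np.float64(0.132), 425), (np.float64(0.138), 171), (np.float64(0.144), 13), (np.float64(0.15), 9), (np.float64(0.156), 9), (np.float64(0.162), 9), (np.float64(0.168), 11), (np.float64(0.174), 9), (np.float64(0.18), 14), (np.float64(0.186), 8), (np.float64(0.192), 15), (np.float64(0.198), 6), (np.float64(0.204), 54), (np.float64(0.21), 45), (np.float64(0.216), 0), (np.float64(0.222), 0), (np.float64(0.228), 0), (np.float64(0.234), 0)]
s [ 0.52163094 -0.31948379  0.13      ] [(np.float64(0.0), 788), (np.float64(0.00
[... 250 characters left out ...]
66), 14), (np.float64(0.072), 15), (np.float64(0.078), 17), (np.float64(0.084), 12), (np.float64(0.09), 9), (np.float64(0.096), 16), (np.float64(0.102), 12), (np.float64(0.108), 10), (np.float64(0.114), 11), (np.float64(0.12), 14), (np.float64(0.126), 117), (np.float64(0.132), 442), (np.float64(0.138), 151), (np.float64(0.144), 54), (np.float64(0.15), 9), (np.float64(0.156), 12), (np.float64(0.162), 11), (np.float64(0.168), 12), (np.float64(0.174), 12), (np.float64(0.18), 14), (np.float64(0.186), 10), (np.float64(0.192), 13), (np.float64(0.198), 7), (np.float64(0.204), 23), (np.float64(0.21), 57), (np.float64(0.216), 4), (np.float64(0.222), 0), (np.float64(0.228), 0), (np.float64(0.234), 0)]
```

View pics/c1.png

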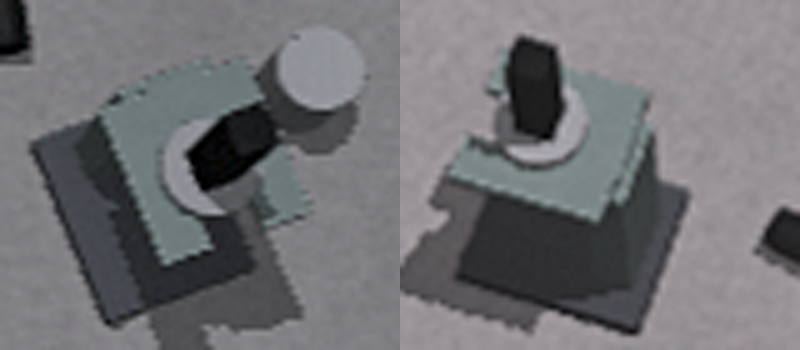

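View pics/c2.png

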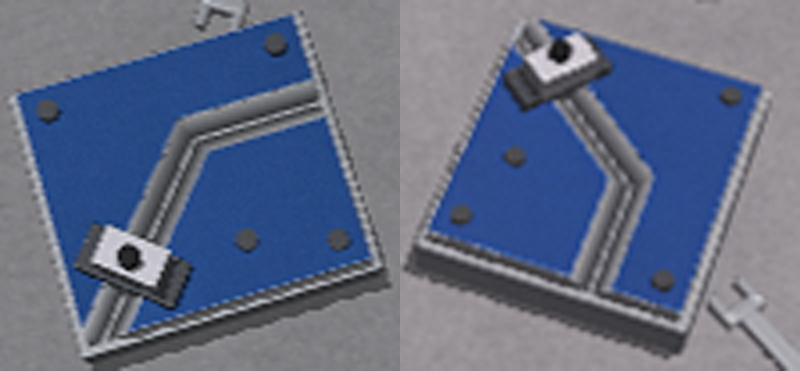

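```bash
cat > meas.py <<'E'
from h import *
t,s=load('top0'),load('scene0')
bend0=onz(t,254.6,175.,.05)[:2]; fk0=np.array([.5216,-.3195])
for n,c in(('top',t),('scene',s)):
    print('==',n); P=cloud(c); im=c['img'].astype(int); r,g,b=im[...,0],im[...,1],im[...,2]
    v,u=np.mgrid[0:420,0:560]; X=onz(c,u,v,.05)[...,:2]
    blue=((b-r>35)&(np.linalg.norm(X-bend0,axis=-1)<.22)).astype(np.uint8)
    k,lab,st,_=cv2.connectedComponentsWithStats(blue); 
    for i in range(1,k):
        if st[i,4]<300: blue[lab==i]=0
    pts=np.argwhere(blue)[:,::-1].astype(np.int32)
    print('plate z',np.nanmedian(P[...,2][blue>0]))
    hull=np.zeros_like(blue); cv2.fillConvexPoly(hull,cv2.convexHull(pts),1)
    B=X[blue>0].astype(np.float32); rect=cv2.minAreaRect(B); print('rect',rect)
    gr=(hull>0)&(blue==0); k,lab,st,_=cv2.connectedComponentsWithStats(gr.astype(np.uint8))
    L=1+np.argmax(st[1:,4]); G=X[lab==L]
    bend=bend0.copy(); d1=np.array([0,-1.]) ; 
    import math
    d1=np.array([.2,-1]);d1/=np.linalg.norm(d1); d2=np.array([-.8,.5]);d2/=np.linalg.norm(d2)
    for it in range(8):
        q=G-bend; res=[]
        for d,lo,hi in((d1,.02,.075),(d2,.02,.05)):
            a=q@d; e=q@np.array([-d[1],d[0]]); k_=(a>lo)&(a<hi)&(abs(e)<.022)
            # mid of strip per along-bin
            bins=np.round(a[k_]/.004).astype(int); A=[];E=[]
            for bb in np.unique(bins):
                z=e[k_][bins==bb]; A.append(bb*.004);E.append((z.max()+z.min())/2)
            kk,cc=np.polyfit(A,E,1); N=np.array([-d[1],d[0]])
            dn=d+kk*N; res.append((bend+cc*N,dn/np.linalg.norm(dn)))
            w=np.median([np.ptp(e[k_][bins==bb]) for bb in np.unique(bins)])
            if it==7: print('width',w,'rms',np.std(np.polyval((kk,cc),A)-E))
        (p1,d1),(p2,d2)=res
        x=np.linalg.solve(np.c_[d1,-d2],p2-p1); bend=p1+x[0]*d1
    a=(G-bend)@d1; e=abs((G-bend)@np.array([-d1[1],d1[0]]))
    print('bend',bend,'d1',d1,'d2',d2,'angle',np.degrees(np.arccos(d1@d2)),'open end dist',a[e<.008].max(), 'start',bend+.085*d1)
    # stop: white top z .08
    w=(np.min(im,-1)>150)&(np.linalg.norm(X-bend-.1*d2,axis=-1)<.06)
    S=onz(c,u[w],v[w],.08)[:,:2]; aa=(S-bend)@d2
    print('stop face along',np.percentile(aa,[1,99]),'lat',np.percentile((S-bend)@np.array([-d2[1],d2[0]]),[1,50,99]),'n',w.sum(),'z',np.nanmedian(P[...,2][w]))
    # fork + probe
    Y=onz(c,u,v,.13)[...,:2]; near=np.linalg.norm(Y-fk0,axis=-1)<.085
    green=near&(g-r>12)&(abs(P[...,2]-.13)<.012)
    print('fork z',np.nanmedian(P[...,2][green]))
    F=Y[green].astype(np.float32); rc=cv2.minAreaRect(F); print('fork rect',rc); print(cv2.boxPoints(rc).tolist())
    hd=(np.linalg.norm(P[...,:2]-fk0,axis=-1)<.08)&(abs(P[...,2]-.208)<.007)
    H=P[hd]; print('handle top',np.median(H,0),(H.max(0)+H.min(0))/2); print(' rect',cv2.minAreaRect(onz(c,u[hd],v[hd],.208)[:,:2].astype(np.float32)))
    col=near&(im.min(-1)>110)&(abs(P[...,2]-.138)<.012)
    C=onz(c,u[col],v[col],.138)[:,:2].astype(np.float32); print('collar',cv2.minEnclosingCircle(C),len(C))
    dbg=c['img'].copy(); dbg[green]=(255,0,0); dbg[hd]=(255,255,0); dbg[col]=(255,0,255); dbg[lab==L]=(0,255,0); dbg[w]=(255,128,0)
    x0,y0=((200,130) if n=='top' else (200,185)); cv2.imwrite(f'pics/d_{n}.png',cv2.resize(dbg[y0:y0+150,x0:x0+235,::-1],(400,255)))
cv2.imwrite('pics/d.png',np.hstack([cv2.imread('pics/d_top.png'),cv2.imread('pics/d_scene.png')]))
E
python3 meas.py
```

```text
== top
plate z 0.050062261638986194
rect ((0.5513522624969482, 0.029316887259483337), (0.20123277604579926, 0.2199259251356125), 14.051944732666016)
width 0.029278802501200712 rms 0.00042587674013354755
width 0.028528368251609502 rms 0.0003651541410182563
bend [0.5831201  0.02547899] d1 [ 0.24141679 -0.97042152] d2 [-0.88984386  0.45626518] angle 131.11654314642513 open end dist 0.0991183392353888 start [ 0.60364052 -0.05700684]
stop face along [0.09442578 0.15099536] lat [-0.04450296 -0.00073485  0.02588645] n 180 z 0.07960023254669124
fork z 0.12958518191108637
fork rect ((0.5155367851257324, -0.31380268931388855), (0.08896572142839432, 0.07634404301643372), 16.963254928588867)
[[0.4618522822856903, -0.2902697026729584], [0.4841262996196747, -0.3632921874523163], [0.5692212581634521, -0.3373356759548187], [0.5469472408294678, -0.2643131911754608]]
handle top [ 0.50675166 -0.31485764  0.20674705] [ 0.50770453 -0.31605597  0.20636265]
 rect ((0.5062836408615112, -0.314473420381546), (0.022689785808324814, 0.024235451593995094), 18.902259826660156)
collar ((0.5107883810997009, -0.3133
[... 479 characters left out ...]
 face along [0.09541933 0.12352942] lat [-0.02287752  0.00689444  0.02795152] n 88 z 0.08275811199020344
fork z 0.13197513958917206
fork rect ((0.5160531401634216, -0.31072187423706055), (0.08972841501235962, 0.07480873912572861), 17.03021812438965)
[[0.4622013568878174, -0.2880973219871521], [0.48411107063293457, -0.35962575674057007], [0.5699049234390259, -0.333346426486969], [0.5479952096939087, -0.261817991733551]]
handle top [ 0.50917338 -0.31310549  0.20893438] [ 0.50782963 -0.31190178  0.20793442]
 rect ((0.5094455480575562, -0.3125993609428406), (0.025700509548187256, 0.025416016578674316), 14.85837173461914)
collar ((0.5147151947021484, -0.3133280277252197), 0.05555509775876999) 547
```

View pics/d.png

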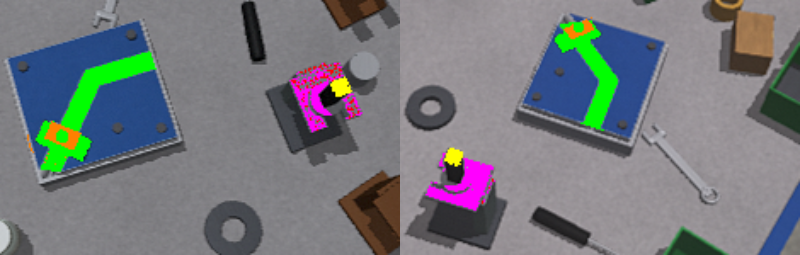

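The grey fork holding the probe is at top pixel (392,183). The brown look-alikes are at top (410,117), (432,253) and (407,323), and I rule them out. The masks fit the groove, the fork and the handle. The two views agree to about 3–5 mm, so I average them. I grasp now.

```bash
cat >> h.py <<'E'
PH=0.297; Q=[np.cos(PH/2),np.sin(PH/2),0,0]
FK=np.array([.507,-.314]); BEND=np.array([.5825,.0280]); D1=np.array([.2356,-.9719]); D2=np.array([-.8863,.4631])
START=BEND+.085*D1
E
python3 - <<'E'
from station import manip as m
from h import *
for p in [(*FK,.32),(*FK,.178),(*START,.3),(*START,.173),(*BEND,.173),(*(BEND+.1*D2),.173),(*(BEND+.1*D2),.3)]:
    q=m.inverse_kinematics(np.array(p),Q); print(np.round(q,2) if q is not None else None)
m.movel([.172,-.652,.32],.2)
m.move_ptp([*FK,.31],Q)
m.movel([*FK,.178],.12)
print(m.read_time(),m.read_tool_pos(),m.read_wrist_force())
m.command_gripper(0.0); m.hold(.3)
print(m.read_time(),m.read_tool_pos(),m.read_wrist_force(),m.read_gripper_width(),m.read_gripper_force(),m.read_torque())
grab(m,'scene','g1s'); 
E
```

```text
[ 0.67  0.29 -0.23  1.61  0.07  1.24 -0.86]
[ 0.65  0.41 -0.22  1.79  0.11  0.95 -0.89]
[ 0.45  0.37 -0.57  1.61  0.21  1.23 -1.43]
[ 0.37  0.47 -0.47  1.76  0.25  0.98 -1.47]
[ 0.36  0.47 -0.64  1.8   0.33  0.98 -1.69]
[ 0.44  0.38 -0.83  1.98  0.34  0.93 -1.84]
[ 0.56  0.24 -0.92  1.82  0.2   1.18 -1.7 ]
3.625 [ 0.50755011 -0.3142481   0.17885818] [0.13427815 0.43997411 0.25059179]
4.9917 [ 0.5070597  -0.31415954  0.1780117 ] [ 0.05779749 -0.25103667 -0.57767149] 0.02195857910241231 29.997169913258404 [-0.13097316 -0.12510857 -0.05488899]
```

```bash
python3 - <<'E'
from station import manip as m
from h import *
m.movel([*FK,.295],.1)
print('lifted',m.read_wrist_force(),m.read_gripper_width())
m.move_ptp([*START,.225],Q); m.hold(.3)
print(m.read_time(),m.read_tool_pos(),m.read_wrist_force(),m.read_torque())
cs=[]
for n in('top','scene'):
    c=grab(m,n,'h'+n); p=proj(c,[*m.read_tool_pos()[:2],.08]); u,v=p.astype(int); print(n,p)
    x0,y0=max(u-50,0),max(v-50,0)
    cs.append(cv2.resize(c['img'][y0:y0+100,x0:x0+100,::-1],(400,400),interpolation=cv2.INTER_CUBIC))
cv2.imwrite('pics/hover.png',np.hstack(cs))
E
```

```text
lifted [-0.62295884 -0.01762958 -1.98150682] 0.02207839626214809
7.7583 [ 0.6025349  -0.05582364  0.22524192] [-0.19727278  0.12790444 -1.35585966] [-0.01743611 -0.02760982 -0.00416333]
top [283.88603357 163.3825059 ]
scene [313.84010016 250.29739714]
```

View pics/hover.png

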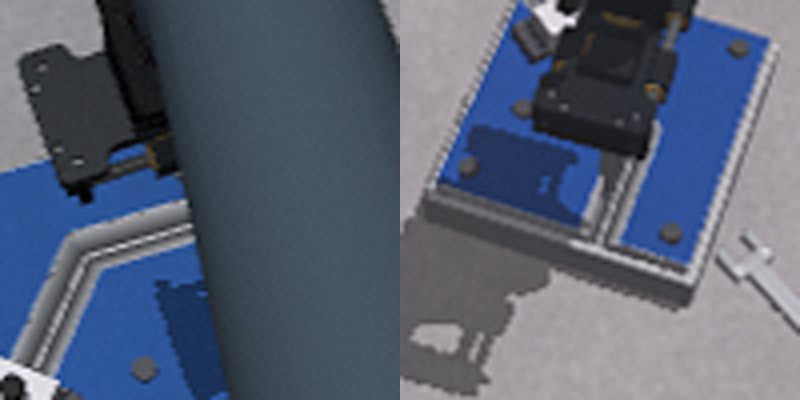

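```bash
cat >> h.py <<'E'
def force(m,n=8):
    a=[]
    for _ in range(n): a.append(m.read_wrist_force()); m.hold(.01)
    return np.mean(a,0),np.std(a,0)
N1=np.array([-D1[1],D1[0]]); N2=np.array([-D2[1],D2[0]])
E
python3 - <<'E'
from station import manip as m
from h import *
f0,sd=force(m,15); print('base',f0,sd); np.save('f0.npy',f0)
m.movel([*START,.19],.06)
for z in (.1875,.185,.1825,.18,.1775,.175):
    m.movel([*START,z],.03); f,_=force(m); f=f-f0
    print(z,np.round(m.read_tool_pos(),4),'z',round(f[2],2),'along',round(f[:2]@D1,2),'lat',round(f[:2]@N1,2))
    if f[2]>4: break
print(m.read_time())
E
```

```text
base [ 0.01583116 -0.03765503 -2.04067203] [0.54452961 0.31999972 0.52395329]
0.1875 [ 0.6026 -0.0546  0.1877] z -0.1 along 0.04 lat 0.09
0.185 [ 0.6025 -0.0546  0.1849] z 0.2 along -0.25 lat 0.01
0.1825 [ 0.6025 -0.0546  0.1824] z 0.03 along -0.07 lat 0.07
0.18 [ 0.6026 -0.0546  0.18  ] z -0.0 along -0.03 lat 0.31
0.1775 [ 0.6029 -0.0545  0.1778] z 1.68 along 0.04 lat 0.92
0.175 [ 0.6029 -0.0546  0.1752] z 2.25 along 0.06 lat 0.94
10.6167
```

```bash
cat > run.py <<'E'
from station import manip as m
from h import *
f0=np.load('f0.npy'); Z=.1742; off=np.zeros(2)
def step(p,d,n,z=Z,v=.03,g=.0007):
    global off
    m.movel([*(p+off),z],v); f,_=force(m,5); f=f-f0; lat=f[:2]@n
    if abs(lat)>.35: off=off+n*np.clip(g*lat,-.0015,.0015)
    t=m.read_tool_pos(); print(np.round(t,4),'Fz %.2f along %.2f lat %.2f'%(f[2],f[:2]@d,lat),'off',np.round(off*1e3,1),flush=True)
    if f[2]>4.6 or f[2]<.5: raise SystemExit('force out of band')
    return f
for _ in range(3): step(START,D1,N1)
for s in np.arange(.076,-.0001,-.0095): step(BEND+max(s,0)*D1,-D1,N1)
np.save('off.npy',off); print(m.read_time())
E
python3 run.py
```

```text
[ 0.6028 -0.0546  0.1743] Fz 2.31 along 0.27 lat 1.34 off [0.9 0.2]
[ 0.6032 -0.0545  0.1741] Fz 2.20 along 0.65 lat 0.40 off [1.2 0.3]
[ 0.6033 -0.0545  0.174 ] Fz 2.27 along 0.55 lat -0.13 off [1.2 0.3]
[ 0.6011 -0.0449  0.1741] Fz 2.38 along -0.69 lat -1.12 off [0.4 0.1]
[ 0.5985 -0.0356  0.1742] Fz 2.47 along 0.28 lat -0.73 off [-0.1 -0. ]
[ 0.596  -0.0266  0.1743] Fz 2.45 along 0.04 lat 0.11 off [-0.1 -0. ]
[ 0.5936 -0.0175  0.1743] Fz 2.63 along -0.18 lat 0.54 off [0.3 0.1]
[ 0.5915 -0.0081  0.1741] Fz 2.46 along -0.38 lat 0.34 off [0.3 0.1]
[0.5892 0.001  0.1741] Fz 2.01 along -0.43 lat -0.08 off [0.3 0.1]
[0.587  0.0103 0.1741] Fz 2.35 along -0.01 lat -0.50 off [-0. -0.]
[0.5845 0.0196 0.1742] Fz 2.43 along 0.17 lat -0.08 off [-0. -0.]
[0.582  0.0281 0.174 ] Fz 2.35 along -1.03 lat -1.02 off [-0.7 -0.2]
16.05
```

```bash
python3 - <<'E'
src=open('run.py').read().split('for _ in range(3)')[0]; exec(src)
off=np.load('off.npy'); off[:]=N2*(off@N2)
for s in np.arange(.008,.0721,.008): 
    f=step(BEND+s*D2,D2,N2)
    if f[:2]@D2<-2: break
while s<.115:
    f=step(BEND+s*D2,D2,N2,v=.02)
    if f[:2]@D2<-2.2: break
    s+=.0012
m.hold(.15); f,_=force(m,10); print('at stop',s,(f-f0)[:2]@D2,(f-f0)[2],m.read_time())
np.save('off.npy',off); np.save('s.npy',s)
E
```

```text
[0.575  0.0316 0.1743] Fz 2.04 along -1.09 lat 1.04 off [-0.6 -1.1]
[0.5673 0.035  0.1742] Fz 2.43 along -0.56 lat -0.05 off [-0.6 -1.1]
[0.5602 0.0384 0.1741] Fz 2.48 along -0.13 lat -0.12 off [-0.6 -1.1]
[0.5531 0.042  0.1741] Fz 2.83 along -0.19 lat -0.15 off [-0.6 -1.1]
[0.5459 0.0456 0.1741] Fz 2.60 along 0.31 lat -0.22 off [-0.6 -1.1]
[0.5388 0.0492 0.1741] Fz 2.23 along -0.43 lat 0.82 off [-0.8 -1.6]
[0.5315 0.0526 0.1741] Fz 2.71 along -0.69 lat 0.54 off [-1.  -1.9]
[0.5243 0.056  0.1741] Fz 2.56 along -0.48 lat 0.25 off [-1.  -1.9]
[0.5171 0.0596 0.1741] Fz 2.22 along -0.27 lat 1.02 off [-1.3 -2.6]
[0.5171 0.0593 0.1741] Fz 2.42 along 0.56 lat -0.69 off [-1.1 -2.1]
[0.5167 0.0596 0.1743] Fz 2.26 along -0.74 lat -0.17 off [-1.1 -2.1]
[0.5158 0.0601 0.1744] Fz 2.10 along -1.63 lat -0.29 off [-1.1 -2.1]
[0.5143 0.0608 0.1742] Fz 2.38 along -1.42 lat 0.38 off [-1.2 -2.4]
[0.5131 0.0613 0.1742] Fz 2.38 along -1.34 lat 0.22 off [-1.2 -2.4]
[0.512  0.0619 0.1742] Fz 2.21 along -1.44 lat -0.53 off [-1.1 -2.1]
[0.511  0.0626 0.1741] Fz 2.28 along -1.14 lat 0.36 off [-1.2 -2.3]
[0.51   0.063  0.1742] Fz 2.38 along -1.10 lat 0.42 off [-1.3 -2.5]
[0.5088 0.0634 0.1742] Fz 2.05 along -1.40 lat -0.53 off [-1.2 -2.2]
[0.5077 0.0641 0.1741] Fz 2.55 along -0.93 lat 0.40 off [-1.3 -2.5]
[0.5067 0.0645 0.1742] Fz 2.84 along -1.33 lat 0.09 off [-1.3 -2.5]
[0.5059 0.0649 0.1743] Fz 1.68 along -2.26 lat 0.13 off [-1.3 -2.5]
at stop 0.08520000000000008 -2.6998203487029704 1.9329723048612801 23.9083
```

```bash
python3 - <<'E'
src=open('run.py').read().split('for _ in range(3)')[0]; exec(src)
off=np.load('off.npy'); s=float(np.load('s.npy'))
for _ in range(4):
    s+=.0008; f=step(BEND+s*D2,D2,N2,v=.02)
    if f[:2]@D2<-4.5: break
m.hold(.2); f,_=force(m,10); print('at stop',s,(f-f0)[:2]@D2,(f-f0)[2],m.read_time(),m.read_tool_pos())
E
```

```text
[0.5057 0.065  0.1743] Fz 0.12 along -5.10 lat 0.31 off [-1.3 -2.5]force out of band
```

```bash
python3 - <<'E'
from station import manip as m
from h import *
f0=np.load('f0.npy'); off=np.load('off.npy')
m.hold(.2); f,_=force(m,10); print('at stop',np.round(f-f0,2),(f-f0)[:2]@D2,m.read_time())
p=BEND+.0825*D2+off
m.movel([*p,.1745],.03); m.movel([*p,.30],.1)
m.move_ptp([*FK,.30],Q); m.hold(.3)
f,_=force(m,15); print(np.round(f-f0,2),m.read_torque(),m.read_gripper_width(),m.read_tool_pos(),m.read_time())
cs=[]
for n,dx in(('top',0),('scene',0)):
    c=grab(m,n,'r'+n); u,v=proj(c,[*FK,.17]).astype(int); print(n,proj(c,[*FK,.157]))
    x0,y0=max(u-40,0),max(v-40,0)
    cs.append(cv2.resize(c['img'][y0:y0+80,x0:x0+80,::-1],(400,400),interpolation=cv2.INTER_CUBIC))
cv2.imwrite('pics/ret.png',np.hstack(cs))
a,b=load('scene0')['img'].astype(int),c['img'].astype(int)
# stop moved?
cc=load('rscene'); w=proj(cc,[*(BEND+.11*D2),.08]).astype(int); print('stop diff',abs(a-b)[w[1]-15:w[1]+15,w[0]-15:w[0]+15].mean())
E
```

```text
at stop [ 4.64 -2.31  0.42] -5.18167231213774 24.4833
[-0.06  0.17 -0.11] [-0.02449698  0.01026181 -0.03231628] 0.02179539327138782 [ 0.50713    -0.31370876  0.3000721 ] 27.9917
top [393.39018879 186.10048702]
scene [231.75240846 286.24636191]
stop diff 9.194074074074074
```

View pics/ret.png

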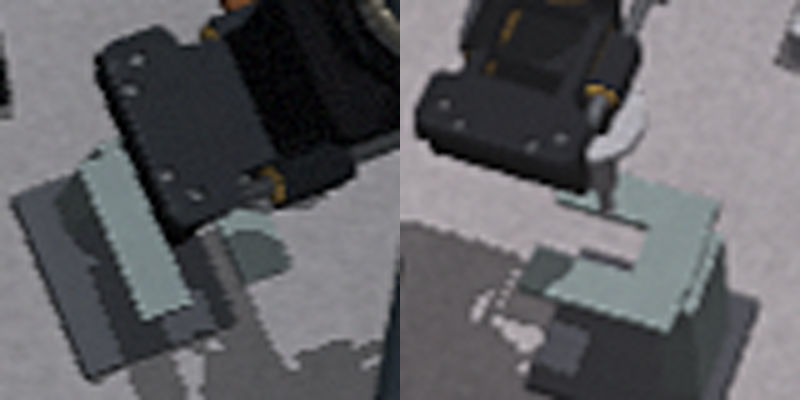

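The scene crop shows the collar at (615,125) with the barrel hanging straight below it to (605,205), above the slot. The grip held, so I lower it and watch the force.

```bash
python3 - <<'E'
from station import manip as m
from h import *
f0=np.load('f0.npy')
for z,v in((.24,.08),(.2,.05),(.183,.04),(.180,.02),(.179,.02),(.178,.02),(.177,.02)):
    m.movel([*FK,z],v); f,_=force(m,5); f=f-f0; print(z,np.round(f,2),np.round(m.read_tool_pos(),4))
    if np.linalg.norm(f[:2])>4 or f[2]>2.5: break
print(m.read_time(),m.read_torque())
E
```

```text
0.24 [-0.02 -0.22  0.04] [ 0.5075 -0.3142  0.2407]
0.2 [-0.17 -0.07  0.1 ] [ 0.5073 -0.3141  0.2004]
0.183 [ 0.1  -0.07  0.65] [ 0.5071 -0.314   0.183 ]
0.18 [ 0.15  0.05 -0.06] [ 0.507 -0.314  0.18 ]
0.179 [-0.08  0.1   0.11] [ 0.507 -0.314  0.179]
0.178 [-0.08 -0.01  0.2 ] [ 0.507 -0.314  0.178]
0.177 [-2.51  1.06  7.82] [ 0.5071 -0.314   0.178 ]
31.8583 [ 0.35593186  0.61156581 -0.00225898]
```

```bash
python3 - <<'E'
from station import manip as m
from h import *
m.movel([*FK,.178],.02); m.command_gripper(.075); m.hold(.3)
m.movel([*FK,.31],.1); m.move_ptp([.30,-.60,.32],Q); m.hold(.5)
cs=[]
for n in('top','scene'):
    c=grab(m,n,'e'+n); o=load(n+'0'); u,v=proj(c,[*FK,.15]).astype(int)
    P=cloud(c); hd=(np.linalg.norm(P[...,:2]-FK,axis=-1)<.08)&(abs(P[...,2]-.208)<.007); print(n,'handle top',np.median(P[hd],0),hd.sum())
    w=proj(c,[*(BEND+.11*D2),.08]).astype(int); sl=np.s_[w[1]-15:w[1]+15,w[0]-15:w[0]+15]
    a,b=[cv2.cvtColor(k['img'],cv2.COLOR_RGB2GRAY)[sl].astype(np.float32) for k in(o,c)]
    print('stop shift px',cv2.phaseCorrelate(a,b),'mean diff',abs(a-b).mean())
    cs.append(cv2.resize(c['img'][v-40:v+40,u-40:u+40,::-1],(400,400),interpolation=cv2.INTER_CUBIC))
cv2.imwrite('pics/end.png',np.hstack(cs)); print(m.read_time(),m.read_tool_pos(),m.read_gripper_force())
E
```

```text
top handle top [ 0.5061291  -0.31441742  0.20735276] 97
stop shift px ((0.02333023401314982, 0.045074726210048155), 0.9975958939393361) mean diff 1.2922223
scene handle top [ 0.50900575 -0.31254712  0.20967272] 80
stop shift px ((-0.04558505178741079, 0.014542184619971366), 0.9884218623903063) mean diff 0.94777775
36.9 [ 0.30000433 -0.59999409  0.31998286] 0.0
```

View pics/end.png

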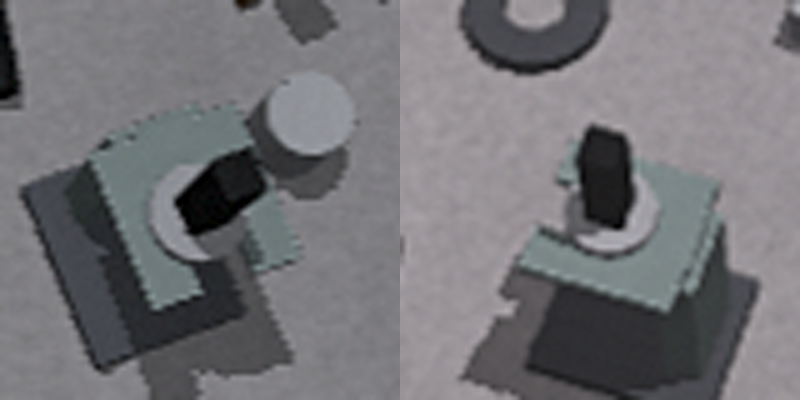

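The probe hangs as it did at the start: collar at crop (200,215) top and (615,215) scene. The stop block has not moved. I hand the job in.

```bash
python3 -c "
from station import manip as m
print(m.job_done())"
```

```text
the job is handed in; nothing more can be done
None
```

I ran the probe along the whole joint at a commanded 3 cm/s or less, bumped the stop block at about 5 N without moving it, hung the probe back upright in its grey fork, and handed the job in at about 37 s; no verdict came back.

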